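# Nudge a tube block onto the locating pins of a dry bath

## Task

The green tube block has been left half on the front ledge of the dry bath, off its two locating pins. Nudge it sideways with the fingertips, using the blue fence as a guide if you like, until both of its holes drop over the two pins and it lies flat on the bed, then leave it alone. Only push it, never lift it or tip it up, and do not disturb the other things on the bench.

Things in the scene. Friction and masses are not known exactly. Their poses are not given: they have to be found in the camera images.
- dry_bath: White low instrument fixed to the worktop, housing x = -141 to +76 mm, y = -102 to +102; origin on the worktop below the middle between the two pins; x points from its front panel (robot side) to its back, y to its left, z up. Top, y = -100 to +100: bare aluminium bed 36 mm above the worktop, x = -58 to +74; dark front ledge 42 mm above the worktop, x = -139 to -58. Open at right and back.
- bed_centre (a point): point on the bed's surface (36 mm above the worktop) midway between the pins; where the tube block's origin lies when it is seated. Axes as the dry bath's.
- pin_left (a point): centre of the flat tip of the left brass pin: 10 mm diameter with a chamfered tip, 6 mm high (tip level with the ledge), at x = 0, y = +61 mm of the dry bath
- pin_right (a point): the same for the right pin, at x = 0, y = -61 mm
- fence (a point): upper edge, middle of the right-looking (-y) face of the fixed blue fence. The face lies at y = +75.5 mm of the dry bath, runs along its x from -120 to +60 mm and rises to 54 mm above the worktop. A block lying square against it has its holes in line with the pins (in y) to within 1 mm and need only be slid along it.
- tube_block: Loose green anodised block, 0.5 kg: flange 110 mm (x) by 150 (y), 12 thick, with a body 90 by 100, 20 high, on it (twelve blind tube bores in its top). Origin at the centre of its underside; axes run with the dry bath's when seated. Starts flat on ledge and pin tips, underside 42 mm above the worktop, 20-42 mm too far to the front (-x), 5-15 mm to the right (-y), up to 0.08 rad askew.
- hole_left (a point): centre of the left hole at the block's underside: 15 mm diameter, through the flange, at y = +61 mm of the block. With both holes over the pins the block drops 6 mm onto the bed; its flange top is then 6 mm above the ledge, with a 3 mm gap to the ledge. It slides against 3 to 10 N of friction.
- hole_right (a point): the same for the right hole, at y = -61 mm
- vial: small clear vial with an orange cap, upright, 26 mm across, 62 tall; origin under its centre. A bystander that must be left alone.
- bottle_small: small brown bottle with a white cap, upright, 60 mm across, 118 tall; origin under its centre. A bystander that must be left alone.
- cup: translucent plastic beaker, upright, 77 mm across, 92 tall; origin under its centre. A bystander that must be left alone.
- red_marker: white pen with a red cap, lying, 135 mm long, 17 thick; origin under its middle. A bystander that must be left alone.
- bench_timer: white kitchen-style timer lying flat, 60x68x17 mm; origin under its centre. A bystander that must be left alone.
Things that resemble listed ones, but are neither listed nor needed, are in the scene too. There is more than one size of the tube_block; the job needs the larger.

How it is judged:
By the outcome, as a careful person would: the job done as asked, in the order asked, and still so for the second after the job is handed in, with the robot touching nothing.
It also fails if it takes over 45 s, if anything falls off the work surface, if the arm or the gripper's body presses on something with over 40 N, if the wrist force passes 120 N, or if a joint passes its speed limit or range.

## Robot

A 6-joint arm with a two-finger parallel gripper is mounted at the origin on a cart in front of the work surface, level with it; the furniture and walls round the work are solid. World frame = base frame: x ahead of the robot, y to its left, z up, the work surface at z = 0. Lengths are in mm, angles in rad, forces in N, time in s.
With the tool pointing down it reaches from about 350 to 975 mm from the base axis. Payload 7.1 kg.
Tool frame: the origin (TCP) lies between the finger pads; the fingertips stand 8 mm ahead of it and the grasp point (between the pads) lies 11 mm behind it (ctrl.tips_ahead is the distance from the TCP to the fingertips, in mm); y points along the fingers, z is the direction in which the jaws open and shut, and the axes are right-handed (so a half turn about y gives the same grasp; the last joint's range is limited). The gripper opens to 88 mm and grips with 3 to 60 N. Pads are 20 mm wide; open, the fingers measure 115 mm over their backs; the gripper's body (75 mm by 178 mm) begins 61 mm behind the grasp point.
Start: joints at [-1.36, 0.423, 1.63, -0, 1.089, -0.019], TCP at [142.384, -608.549, 230.675] pointing down, gripper open.
Joint ranges: [-3, 3], [-0.9, 2.11], [0.09, 2.58], [-1.31, 4.45], [0.11, 2.69], [-2.54, 2.54]. Speed limits (rad/s): [2.39, 2.39, 3.01, 3.14, 3.14, 3.14].

## Interface

Orientations are given as a rotation vector (axis times angle).
In Python, from workcell import ctrl gives the robot as it stands.
- The arm moves only by the shell command python3 -m creep 'ROWS'. ROWS is JSON, a list of rows, each an object of numbers: "tx", "ty", "tz": the shift along the world's x, y, z in mm; "rx", "ry", "rz": the turn, a rotation vector about the world's x, y, z in rad; "fingers": the closure in counts, from 0 (fully open) to 255 (shut). A call has 1 to 10 rows; each row is the pose to reach, as a shift and turn from the pose commanded when the call began; what a row does not reach only later rows make up. A row lasts 1/8 s, in which the tool goes at most 62.5 mm and 10.7 degrees, less where a joint would pass 70% of its speed; a pose out of reach is approached as far as the arm can. A call with a gripper value outside its range is refused whole. The fingers move at their own pace and stop on an object; the grip force is fixed at half the most. Time passes only in rows, so rows that repeat a pose let the fingers close. It gives the time, the measured TCP pose, the force and the opening at its end, in the units of the state.
- ctrl.get_obs(): the state, without advancing time (a new reading comes with each control period).
- ctrl.get_image(name): name is "scene" or "top"; returns a dict with "pixels" (384x512x3 uint8, blue, green, red), "intrinsics" (3x3 intrinsics, pixels), "rvec" (rotation vector, rad) and "tvec" (3), from world to camera coordinates, as OpenCV has them. Camera axes: x right, y down, z forward; pixel columns grow to the right and rows downward; lengths in mm; the calibration is good to about 2 mm. A picture is of the moment at which its call begins. There is no depth.
- ctrl.close_job(): hands the job in, once; it reports no verdict.
The state is a dict: "t": time; "qpos": joint angles; "qvel": joint speeds; "joint_torque": joint torques, N m; "ee_pos": TCP position; "orientation": TCP orientation; "ft_force": force on the tool from outside, world axes, zero at the start; "moment": the same for the moment, N m; "width": finger opening in mm.
Only numpy, scipy, OpenCV 4.12 (cv2) and the standard library are available. Lean on these libraries where they do the work, as an engineer would, in place of code of your own. Each camera call takes 0.05 s, during which the arm holds its last target.

## Working session

There is one attempt and no reset: what is moved stays moved. The work goes in short steps, Python scripts to look and compute and a shell command to move; the robot and the scene stay as the last step left them, time stands still between calls to the robot, and variables do not carry over. Pictures are saved under pics/ and viewed, and the job is handed in when it is done.

```bash
ls; mkdir -p pics; python3 - <<'E'
from workcell import ctrl
import cv2
o=ctrl.get_obs()
for k in o: print(k,o[k])
for n in ("scene","top"):
    im=ctrl.get_image(n); cv2.imwrite(f"pics/{n}0.png",im["pixels"]); print(n,im["intrinsics"],im["rvec"],im["tvec"])
E
```

```text
pics
t 0.0
qpos [-1.35998856e+00  4.23798819e-01  1.63068099e+00  4.32592645e-06
  1.08863508e+00 -1.89603348e-02]
qvel [ 0.00090084  0.00017726 -0.00010338  0.00022395  0.0019396  -0.00235552]
joint_torque [-2.28805635e-03 -5.44618106e+01 -2.73661155e+01  6.40924461e-02
  2.27945996e-02 -9.98950759e-05]
ee_pos [ 142.28023398 -608.02578262  229.93147994]
orientation [-0.2424448   2.10137078 -2.09816724]
ft_force [-0.25565422 -0.32431751  0.61272741]
moment [-0.00484387  0.0375011   0.02341605]
width 87.81046850275163
scene [[445.92581488   0.         253.11343269]
 [  0.         445.92581488 198.08652427]
 [  0.           0.           1.        ]] [ 0.65021884 -2.45653785  1.36924473] [437.55852777 261.11742244 771.95954623]
top [[384.0012554    0.         259.19113397]
 [  0.         384.0012554  197.44705917]
 [  0.           0.           1.        ]] [ 2.11012385 -2.15493891  0.16791196] [-116.55549278  563.51411578  979.64269662]
```

View pics/scene0.png

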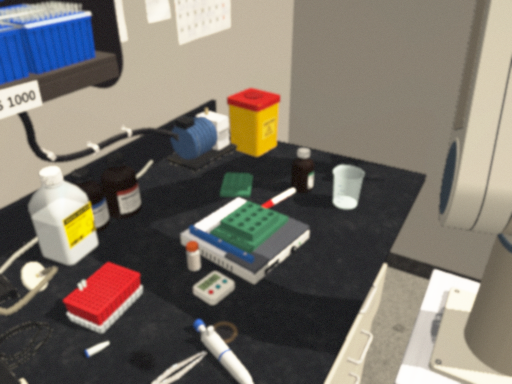

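View pics/top0.png

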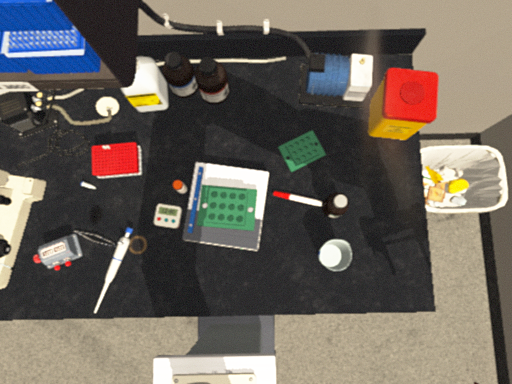

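```bash
python3 - <<'E'
import cv2
t=cv2.imread("pics/top0.png")[130:270,160:350]; s=cv2.imread("pics/scene0.png")[165:285,175:320]
cv2.imwrite("pics/topc.png",cv2.resize(t,None,fx=4.2,fy=4.2,interpolation=cv2.INTER_CUBIC))
cv2.imwrite("pics/scenec.png",cv2.resize(s,None,fx=5,fy=5,interpolation=cv2.INTER_CUBIC)[:600])
E
```

```text
(no output)
```

View pics/topc.png

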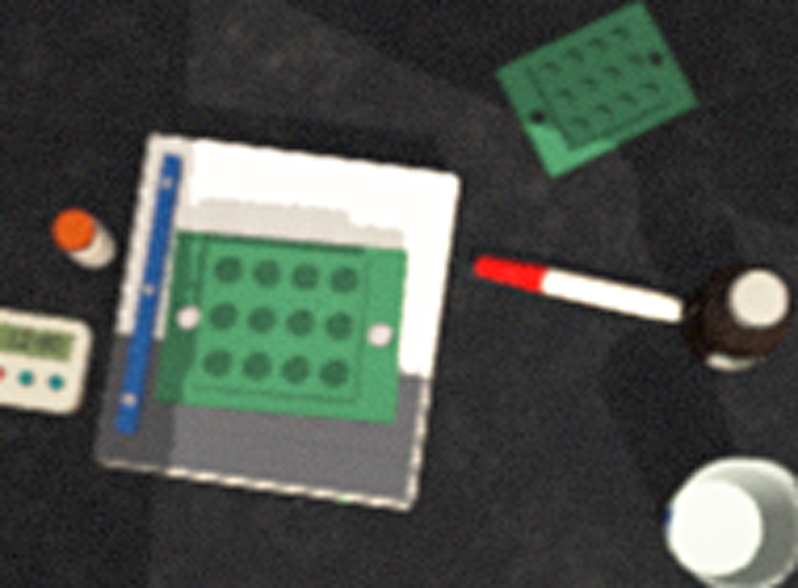

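View pics/scenec.png

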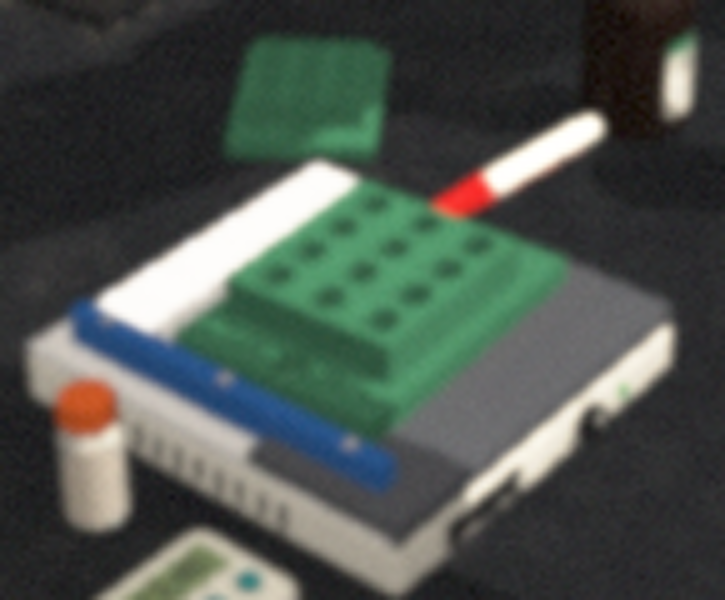

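```bash
cat > h.py <<'E'
import numpy as np,cv2
from scipy.optimize import least_squares
K={'t':(np.array([[384.0012554,0,259.19113397],[0,384.0012554,197.44705917],[0,0,1]]),np.array([2.11012385,-2.15493891,0.16791196]),np.array([-116.55549278,563.51411578,979.64269662])),
's':(np.array([[445.92581488,0,253.11343269],[0,445.92581488,198.08652427],[0,0,1]]),np.array([0.65021884,-2.45653785,1.36924473]),np.array([437.55852777,261.11742244,771.95954623]))}
CR={'t':(4.2,160,130),'s':(5,175,165)}
def proj(c,P):
    k,r,t=K[c]; return cv2.projectPoints(np.array(P,float).reshape(-1,1,3),r,t,k,None)[0].reshape(-1,2)
def world(p,P):
    P=np.array(P,float).reshape(-1,3); c,s=np.cos(p[2]),np.sin(p[2])
    return np.c_[p[0]+c*P[:,0]-s*P[:,1],p[1]+s*P[:,0]+c*P[:,1],P[:,2]+(p[3] if len(p)>3 else 0)]
def ray(c,uv,z):
    k,r,t=K[c]; R=cv2.Rodrigues(r)[0]; d=R.T@np.linalg.inv(k)@np.array([*uv,1.]); o=-R.T@t
    return o+d*(z-o[2])/d[2]
def crop2px(c,u): s,a,b=CR[c]; return ((u[0]+.5)/s-.5+a,(u[1]+.5)/s-.5+b)
def fit(obs,p0):
    def f(p): return np.concatenate([(proj(c,world(p,P))[0]-crop2px(c,u)) for c,P,u in obs])
    r=least_squares(f,p0,loss='soft_l1'); return r.x,r.fun.reshape(-1,2)
E
python3 - <<'E'
from h import *
B=[('t',(-120,75.5,54),(133,432)),('t',(60,75.5,54),(182,157)),
('t',(76,-102,36),(460,177)),('t',(-141,-102,42),(412,508)),('t',(-141,102,42),(97,462)),('t',(76,102,36),(150,135)),
('s',(-141,-102,42),(675,330)),('s',(-141,102,42),(395,540)),('s',(76,102,36),(28,345))]
p,r=fit(B,[600,0,0]); print('bath z fixed',p); print(r.round(1).tolist())
p,r=fit(B,[600,0,0,0]); print('bath z free',p)
F=[('t',(55,75,12),(178,233)),('t',(55,-75,12),(405,250)),('t',(-55,-75,12),(393,422)),('t',(-55,75,12),(157,403)),
('s',(-55,-75,12),(568,265)),('s',(-55,75,12),(385,432)),('s',(55,75,12),(180,330)),
('s',(45,50,32),(232,280)),('s',(-45,50,32),(388,350)),('s',(45,-50,32),(362,185))]
q,r=fit(F,[600,0,0,42]); print('block',q);print(r.round(1).tolist())
c,s=np.cos(p[2]),np.sin(p[2]); d=q[:2]-p[:2]; print('rel',c*d[0]+s*d[1],-s*d[0]+c*d[1],q[2]-p[2])
E
```

```text
bath z fixed [ 5.75778579e+02 -4.29365390e+01 -1.67812978e-01]
[[-0.2, 0.2], [-0.2, -0.6], [-0.3, -0.3], [-0.6, 0.3], [-2.1, -0.2], [-0.1, -0.8], [1.7, -5.1], [1.1, -1.0], [-0.1, -0.4]]
bath z free [ 5.76819406e+02 -4.34397247e+01 -1.67811096e-01 -5.14173057e+00]
block [ 5.35602961e+02 -4.30754558e+01 -1.02223876e-01  3.96481489e+01]
[[-0.8, -0.4], [1.1, -0.1], [0.4, 0.2], [-0.3, 0.0], [0.6, -0.4], [-0.9, -0.7], [-0.5, 1.6], [-0.5, 0.3], [1.5, 0.4], [0.3, -0.4]]
rel -40.69830874291856 -6.525008147055188 0.06558722066396695
```

```bash
cat >> h.py <<'E'
def overlay(c,img,p,q,out,f=None,seated=False):
    s,a,b=f or CR[c]
    h,w=int(600/s),int(800/s)
    im=cv2.resize(img[b:b+h,a:a+w],None,fx=s,fy=s,interpolation=cv2.INTER_CUBIC)
    def L(pose,P,col,closed=True):
        u=((proj(c,world(pose,P))-[a,b]+.5)*s-.5).astype(int); cv2.polylines(im,[u],closed,col,1)
    L(p,[(-141,-102,42),(-141,102,42),(-58,102,42),(-58,-102,42)],(0,0,255))
    L(p,[(76,-102,36),(76,102,36),(-58,102,36),(-58,-102,36)],(0,0,255))
    L(p,[(-120,75.5,54),(60,75.5,54)],(0,255,255),False)
    for y in(61,-61):
        th=np.linspace(0,6.28,20); L(p,[(5*np.cos(t),y+5*np.sin(t),42) for t in th],(255,0,255))
    if q is not None:
        R=lambda x,y,z:[(x,y,z),(x,-y,z),(-x,-y,z),(-x,y,z)]
        L(q,R(55,75,12),(255,255,0)); L(q,R(45,50,32),(255,255,0)); L(q,R(55,75,0),(255,100,0))
        for y in(61,-61): L(q,[(7.5*np.cos(t),y+7.5*np.sin(t),12) for t in th],(0,200,255))
    cv2.imwrite(out,im[:600,:800])
E
python3 - <<'E'
from h import *
p=[575.78,-42.94,-.1678,0];q=[535.6,-43.1,-.1022,42]
overlay('t',cv2.imread('pics/top0.png'),p,q,'pics/ot.png',(6,170,140))
overlay('s',cv2.imread('pics/scene0.png'),p,q,'pics/os.png',(5,175,165))
E
```

```text
(no output)
```

View pics/ot.png

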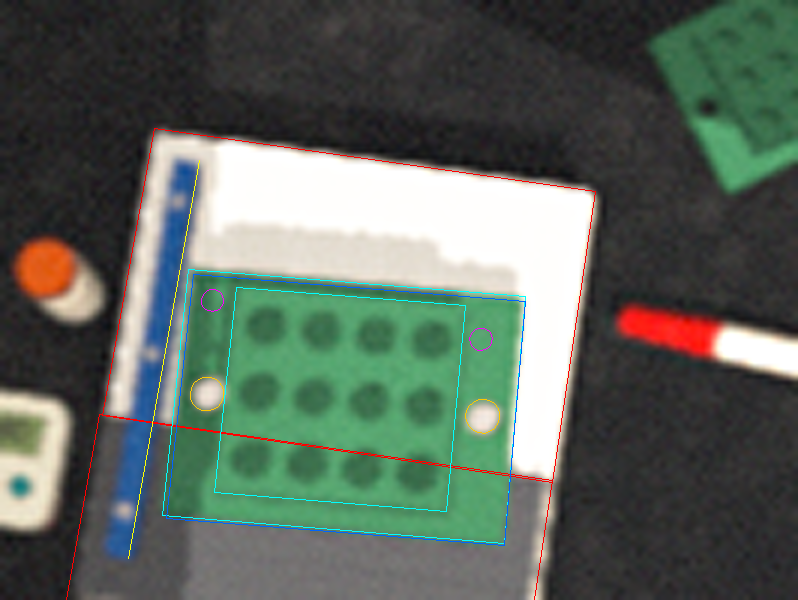

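View pics/os.png

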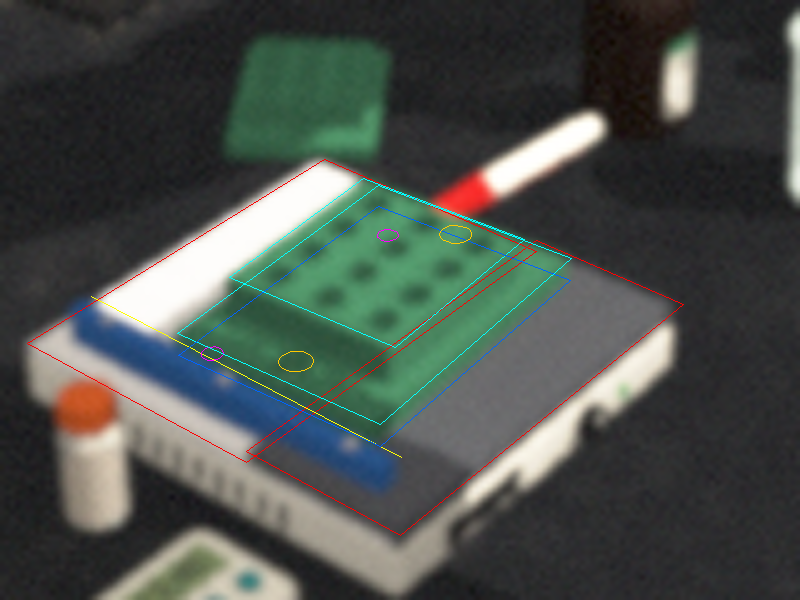

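```bash
cat >> h.py <<'E'
from scipy.spatial.transform import Rotation as Ro
P=[576.3,-43.0,-.168]; Q0=[535.6,-43.1,-.1022]
def b2w(x,y,z=0): return world(P,[(x,y,z)])[0]
def w2b(v):
    c,s=np.cos(P[2]),np.sin(P[2]); d=np.array(v[:2])-P[:2]; return c*d[0]+s*d[1],-s*d[0]+c*d[1]
def state():
    from workcell import ctrl
    o=ctrl.get_obs(); M=Ro.from_rotvec(o['orientation']).as_matrix()
    print('t',round(o['t'],2),'ee',np.round(o['ee_pos'],1),'bath xy',np.round(w2b(o['ee_pos']),1),'F',np.round(o['ft_force'],1),'w',round(o['width'],1))
    print('jaw yaw',round(np.arctan2(M[1,2],M[0,2]),4),'tool y',np.round(M[:,1],3),'q',np.round(o['qpos'],2)); return o,M
E
python3 - <<'E'
from h import *
o,M=state()
for x,y,z in((-42,-110,120),(-42,-110,53),(-42,-91,53),(-120,0,120)):
    w=b2w(x,y,z); print((x,y,z),w.round(1),(w-o['ee_pos']).round(1))
E
```

```text
t 0.1 ee [ 142.3 -608.1  230. ] bath xy [-333.4 -629.7] F [ 0.5  0.5 -0.4] w 87.6
jaw yaw -1.341 tool y [-0.     0.001 -1.   ] q [-1.36  0.42  1.63 -0.    1.09 -0.02]
(-42, -110, 120) [ 516.5 -144.4  120. ] [ 374.2  463.7 -110. ]
(-42, -110, 53) [ 516.5 -144.4   53. ] [ 374.2  463.7 -177. ]
(-42, -91, 53) [ 519.7 -125.7   53. ] [ 377.4  482.4 -177. ]
(-120, 0, 120) [458.  -22.9 120. ] [ 315.7  585.1 -110. ]
```

```bash
python3 -m creep '[{"tx":38,"ty":46,"tz":0,"rz":0.12},{"tx":75,"ty":92,"tz":0,"rz":0.24},{"tx":113,"ty":138,"tz":0,"rz":0.36},{"tx":150,"ty":184,"tz":0,"rz":0.48},{"tx":188,"ty":230,"tz":0,"rz":0.6},{"tx":225,"ty":276,"tz":0,"rz":0.72},{"tx":262,"ty":322,"tz":0,"rz":0.84},{"tx":300,"ty":368,"tz":0,"rz":0.96},{"tx":337,"ty":413,"tz":0,"rz":1.07},{"tx":374,"ty":459,"tz":0,"rz":1.173}]'; python3 -c "
from h import *
state()"
```

```text
t 0.1 ee [ 142.3 -608.1  230. ] bath xy [-333.4 -629.7] F [ 0.5  0.5 -0.4] w 87.6
jaw yaw -1.341 tool y [-0.     0.001 -1.   ] q [-1.36  0.42  1.63 -0.    1.09 -0.02]schema error: expected keys tx, ty, tz, rx, ry, rz, fingers
```

```bash
python3 -m creep '[{"tx":38,"ty":46,"tz":0,"rx":0,"ry":0,"rz":0.12,"fingers":0},{"tx":75,"ty":92,"tz":0,"rx":0,"ry":0,"rz":0.24,"fingers":0},{"tx":113,"ty":138,"tz":0,"rx":0,"ry":0,"rz":0.36,"fingers":0},{"tx":150,"ty":184,"tz":0,"rx":0,"ry":0,"rz":0.48,"fingers":0},{"tx":188,"ty":230,"tz":0,"rx":0,"ry":0,"rz":0.6,"fingers":0},{"tx":225,"ty":276,"tz":0,"rx":0,"ry":0,"rz":0.72,"fingers":0},{"tx":262,"ty":322,"tz":0,"rx":0,"ry":0,"rz":0.84,"fingers":0},{"tx":300,"ty":368,"tz":0,"rx":0,"ry":0,"rz":0.96,"fingers":0},{"tx":337,"ty":413,"tz":0,"rx":0,"ry":0,"rz":1.07,"fingers":0},{"tx":374,"ty":459,"tz":0,"rx":0,"ry":0,"rz":1.173,"fingers":0}]'; python3 -c "
from h import *
state()"
```

```text
t: 1.35
ee_pos: [517.3, -147.8, 230.5]
orientation: [-1.127, 1.329, -1.329]
ft_force: [-0.3, -0.4, -0.3]
width: 87.5
t 1.35 ee [ 517.3 -147.8  230.5] bath xy [ -40.7 -113.2] F [-0.3 -0.4 -0.3] w 87.5
jaw yaw -0.1644 tool y [-0. -0. -1.] q [-0.3   0.3   1.82 -0.    1.02 -0.14]
```

```bash
python3 -m creep '[{"tx":0,"ty":0,"tz":-50,"rx":0,"ry":0,"rz":0,"fingers":0},{"tx":0,"ty":0,"tz":-100,"rx":0,"ry":0,"rz":0,"fingers":0},{"tx":0,"ty":0,"tz":-145,"rx":0,"ry":0,"rz":0,"fingers":0},{"tx":0,"ty":0,"tz":-168,"rx":0,"ry":0,"rz":0,"fingers":0},{"tx":0,"ty":0,"tz":-176,"rx":0,"ry":0,"rz":0,"fingers":0},{"tx":0,"ty":0,"tz":-177,"rx":0,"ry":0,"rz":0,"fingers":0}]'; python3 -c "
from h import *
state()
from workcell import ctrl
for n in ('top','scene'):
    im=ctrl.get_image(n)['pixels']; overlay(n[0],im,[*P,0],[*Q0,42],'pics/%s1.png'%n,(5,185,140) if n=='top' else (5,175,165))"
```

```text
t: 2.1
ee_pos: [516.4, -149.6, 53.6]
orientation: [-1.125, 1.332, -1.332]
ft_force: [-0.4, -0.2, 1.0]
width: 87.8
t 2.1 ee [ 516.4 -149.6   53.6] bath xy [ -41.2 -115.1] F [-0.4 -0.2  1. ] w 87.8
jaw yaw -0.1681 tool y [-0.  0. -1.] q [-0.3   0.57  1.92  0.    0.66 -0.14]
```

View pics/top1.png

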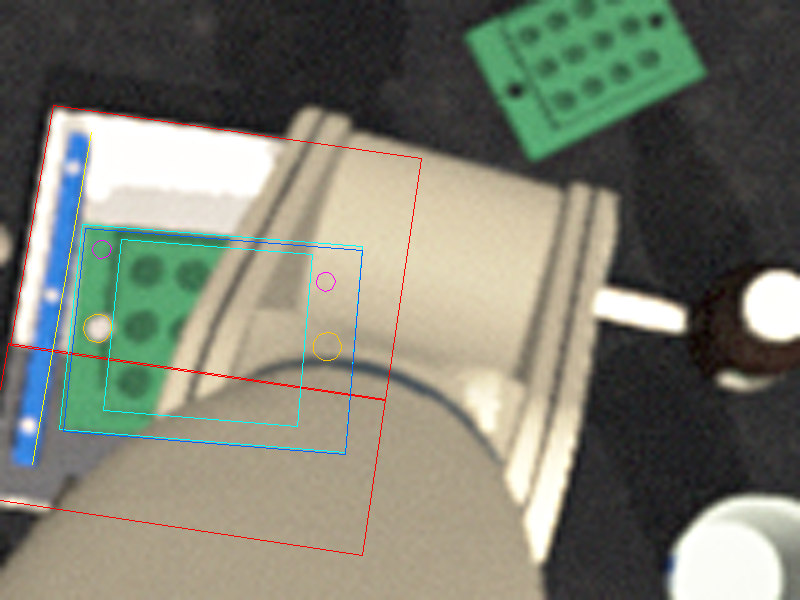

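View pics/scene1.png

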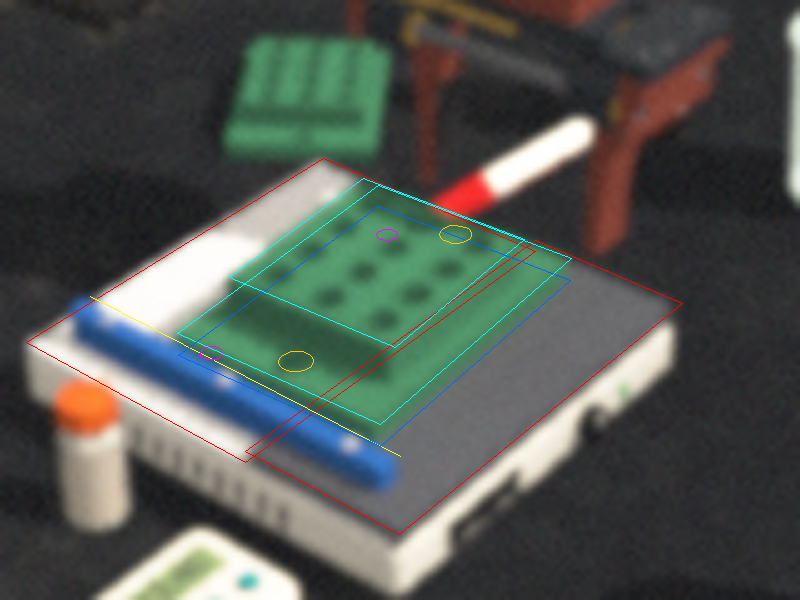

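```bash
python3 -m creep '[{"tx":3.9,"ty":-0.7,"tz":0,"rx":0,"ry":0,"rz":0,"fingers":80},{"tx":5,"ty":6,"tz":0,"rx":0,"ry":0,"rz":0,"fingers":80},{"tx":6,"ty":11,"tz":0,"rx":0,"ry":0,"rz":0,"fingers":80},{"tx":6.8,"ty":16.1,"tz":0,"rx":0,"ry":0,"rz":0,"fingers":80},{"tx":6.8,"ty":16.1,"tz":0,"rx":0,"ry":0,"rz":0,"fingers":80}]'; python3 -c "
from h import *
state()"
```

```text
t: 2.82
ee_pos: [523.2, -132.9, 53.7]
orientation: [-1.126, 1.331, -1.331]
ft_force: [0.0, 0.6, 0.1]
width: 60.2
t 2.83 ee [ 523.2 -132.9   53.7] bath xy [-37.4 -97.5] F [0.  0.6 0.1] w 60.2
jaw yaw -0.1672 tool y [-0.  0. -1.] q [-0.27  0.57  1.91  0.    0.66 -0.1 ]
```

Now push to the left (bath +y) in 1 mm rows.

```bash
for i in 1 ; do python3 -m creep '[{"tx":0.2,"ty":1,"tz":0,"rx":0,"ry":0,"rz":0,"fingers":80},{"tx":0.3,"ty":2,"tz":0,"rx":0,"ry":0,"rz":0,"fingers":80},{"tx":0.5,"ty":3,"tz":0,"rx":0,"ry":0,"rz":0,"fingers":80},{"tx":0.7,"ty":4,"tz":0,"rx":0,"ry":0,"rz":0,"fingers":80},{"tx":0.8,"ty":5,"tz":0,"rx":0,"ry":0,"rz":0,"fingers":80},{"tx":1,"ty":6,"tz":0,"rx":0,"ry":0,"rz":0,"fingers":80}]'; done; python3 -c "
from h import *
state()"
```

```text
t: 3.58
ee_pos: [524.1, -127.6, 53.6]
orientation: [-1.125, 1.332, -1.332]
ft_force: [-1.5, -2.6, -0.6]
width: 60.4
t 3.58 ee [ 524.1 -127.6   53.6] bath xy [-37.4 -92.1] F [-1.5 -2.6 -0.6] w 60.4
jaw yaw -0.1679 tool y [-0. -0. -1.] q [-0.26  0.57  1.91 -0.    0.66 -0.09]
```

```bash
python3 -m creep '[{"tx":0.2,"ty":1,"tz":0,"rx":0,"ry":0,"rz":0,"fingers":80},{"tx":0.3,"ty":2,"tz":0,"rx":0,"ry":0,"rz":0,"fingers":80},{"tx":0.5,"ty":3,"tz":0,"rx":0,"ry":0,"rz":0,"fingers":80},{"tx":0.7,"ty":4,"tz":0,"rx":0,"ry":0,"rz":0,"fingers":80}]';  python3 -c "
from h import *
state()
from workcell import ctrl
for n in ('top','scene'):
    im=ctrl.get_image(n)['pixels']; overlay(n[0],im,[*P,0],[*Q0,42],'pics/%s2.png'%n,(5,185,140) if n=='top' else (5,175,165))"
```

```text
t: 4.08
ee_pos: [524.6, -123.6, 53.6]
orientation: [-1.126, 1.332, -1.331]
ft_force: [-2.6, -6.9, 1.2]
width: 60.9
t 4.08 ee [ 524.6 -123.6   53.6] bath xy [-37.5 -88.1] F [-2.6 -6.9  1.2] w 60.9
jaw yaw -0.1673 tool y [-0.001 -0.    -1.   ] q [-0.25  0.57  1.91 -0.    0.66 -0.09]
```

View pics/scene2.png

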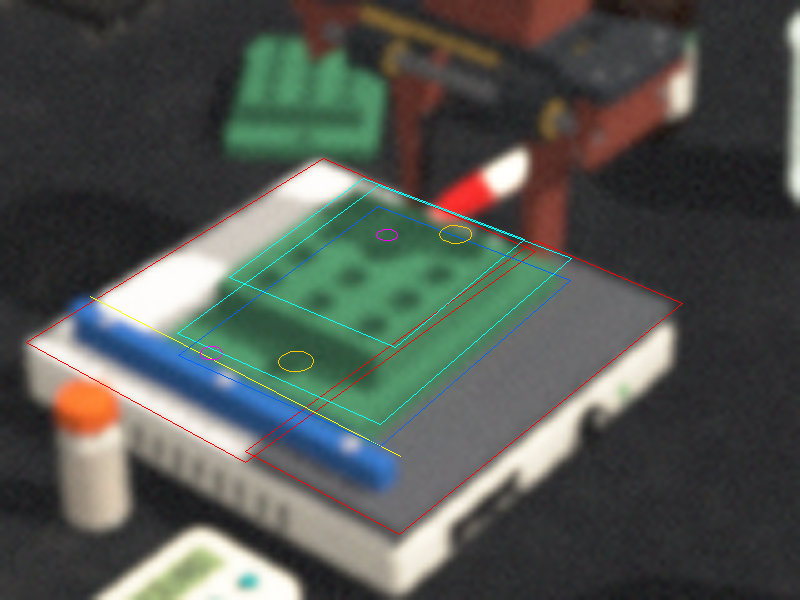

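View pics/top2.png

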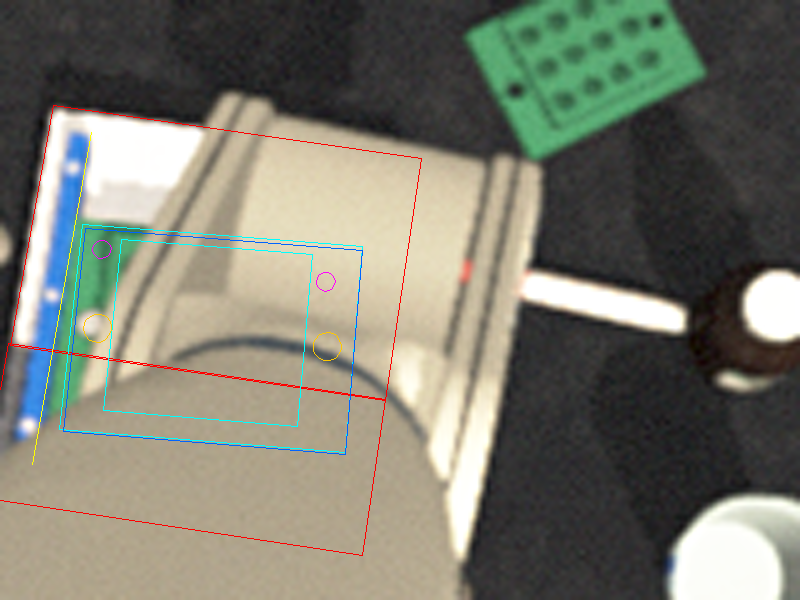

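```bash
python3 -m creep '[{"tx":0.2,"ty":1,"tz":0,"rx":0,"ry":0,"rz":0,"fingers":80},{"tx":0.3,"ty":2,"tz":0,"rx":0,"ry":0,"rz":0,"fingers":80},{"tx":0.3,"ty":2,"tz":0,"rx":0,"ry":0,"rz":0,"fingers":80}]';  python3 -c "
from h import *
state()"
```

```text
t: 4.55
ee_pos: [523.9, -122.3, 53.5]
orientation: [-1.129, 1.332, -1.331]
ft_force: [-4.7, -9.9, 1.7]
width: 60.0
t 4.55 ee [ 523.9 -122.3   53.5] bath xy [-38.4 -86.9] F [-4.7 -9.9  1.7] w 60.0
jaw yaw -0.1664 tool y [-0.003 -0.001 -1.   ] q [-0.25  0.57  1.91 -0.    0.66 -0.08]
```

```bash
python3 -m creep '[{"tx":0.2,"ty":1,"tz":0,"rx":0,"ry":0,"rz":0,"fingers":80},{"tx":0.3,"ty":2,"tz":0,"rx":0,"ry":0,"rz":0,"fingers":80},{"tx":0.3,"ty":2,"tz":0,"rx":0,"ry":0,"rz":0,"fingers":80}]';  python3 -c "
from h import *
state()
from workcell import ctrl
for n in ('scene',):
    im=ctrl.get_image(n)['pixels']; cv2.imwrite('pics/raw3.png',im);overlay(n[0],im,[*P,0],None,'pics/%s3.png'%n,(6,178,185))"
```

```text
t: 4.92
ee_pos: [523.2, -120.9, 53.5]
orientation: [-1.131, 1.332, -1.33]
ft_force: [-8.3, -15.4, 4.9]
width: 60.4
t 4.92 ee [ 523.2 -120.9   53.5] bath xy [-39.3 -85.6] F [ -8.3 -15.4   4.9] w 60.4
jaw yaw -0.1655 tool y [-0.004 -0.002 -1.   ] q [-0.25  0.57  1.92 -0.    0.66 -0.08]
```

View pics/scene3.png

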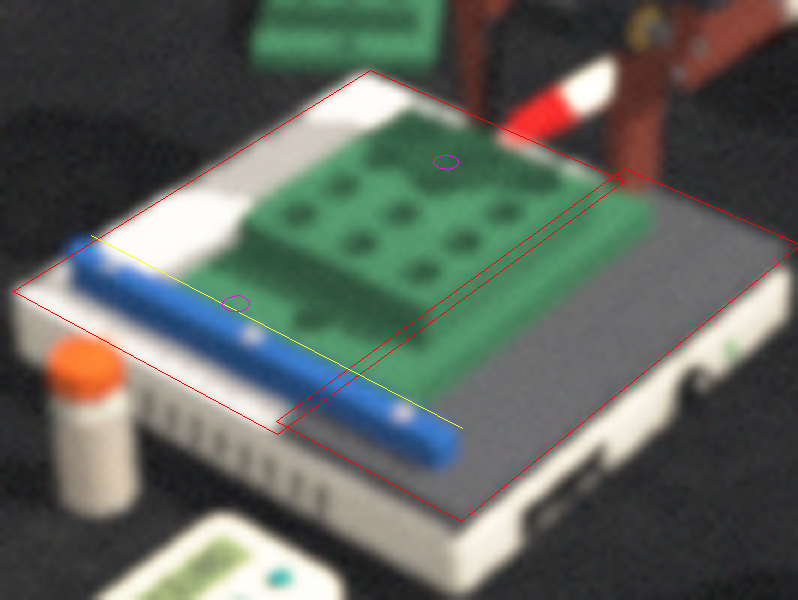

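```bash
python3 -m creep '[{"tx":-1.5,"ty":-9,"tz":0,"rx":0,"ry":0,"rz":0,"fingers":80},{"tx":-3,"ty":-19,"tz":0,"rx":0,"ry":0,"rz":0,"fingers":80},{"tx":-3,"ty":-19,"tz":40,"rx":0,"ry":0,"rz":0.0,"fingers":80},{"tx":-3,"ty":-19,"tz":77,"rx":0,"ry":0,"rz":0.1,"fingers":40},{"tx":-10,"ty":-10,"tz":87,"rx":0,"ry":0,"rz":0.28,"fingers":0},{"tx":-20,"ty":10,"tz":87,"rx":0,"ry":0,"rz":0.46,"fingers":0},{"tx":-30,"ty":30,"tz":87,"rx":0,"ry":0,"rz":0.64,"fingers":0},{"tx":-40,"ty":50,"tz":87,"rx":0,"ry":0,"rz":0.82,"fingers":0},{"tx":-50,"ty":70,"tz":87,"rx":0,"ry":0,"rz":1.0,"fingers":0},{"tx":-60,"ty":90,"tz":87,"rx":0,"ry":0,"rz":1.18,"fingers":0}]'
python3 -m creep '[{"tx":-5,"ty":4,"tz":0,"rx":0,"ry":0,"rz":0.18,"fingers":0},{"tx":-10,"ty":9,"tz":0,"rx":0,"ry":0,"rz":0.36,"fingers":0},{"tx":-10,"ty":9,"tz":0,"rx":0,"ry":0,"rz":0.39,"fingers":0},{"tx":-10,"ty":9,"tz":0,"rx":0,"ry":0,"rz":0.39,"fingers":0}]'
python3 -c "
from h import *
state()
from workcell import ctrl
for n in ('top','scene'):
    im=ctrl.get_image(n)['pixels']; cv2.imwrite('pics/raw4%s.png'%n,im);overlay(n[0],im,[*P,0],None,'pics/%s4.png'%n,(6,178,185) if n=='scene' else (5,185,140))"
```

```text
t: 6.22
ee_pos: [465.5, -28.9, 140.8]
orientation: [-1.526, 0.433, -0.434]
ft_force: [-0.8, -0.6, -0.8]
width: 87.7
t: 6.72
ee_pos: [455.9, -20.6, 140.8]
orientation: [-1.566, 0.134, -0.135]
ft_force: [0.0, -0.3, -0.3]
width: 88.1
t 6.72 ee [455.9 -20.6 140.8] bath xy [-122.4    2. ] F [ 0.  -0.3 -0.3] w 88.1
jaw yaw 1.399 tool y [ 0.001  0.    -1.   ] q [-0.07  0.32  2.06  0.    0.76 -1.47]
```

View pics/scene4.png

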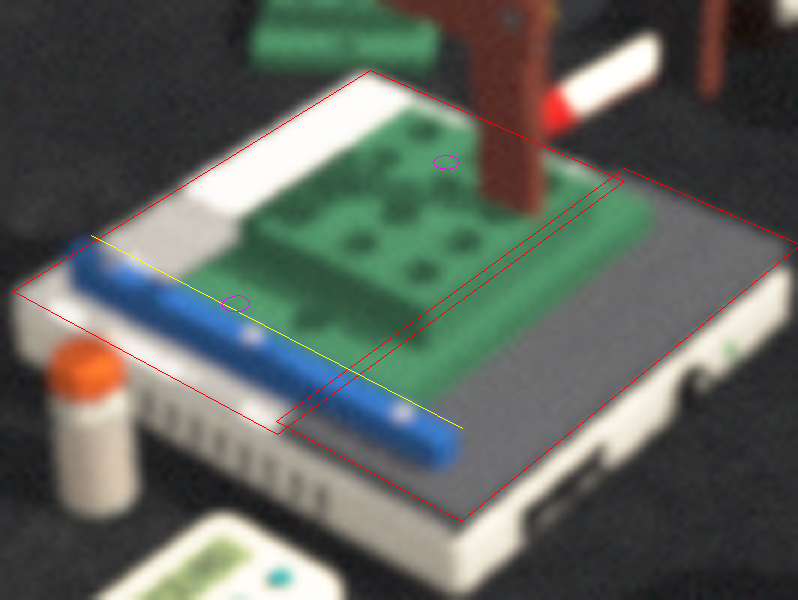

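View pics/top4.png

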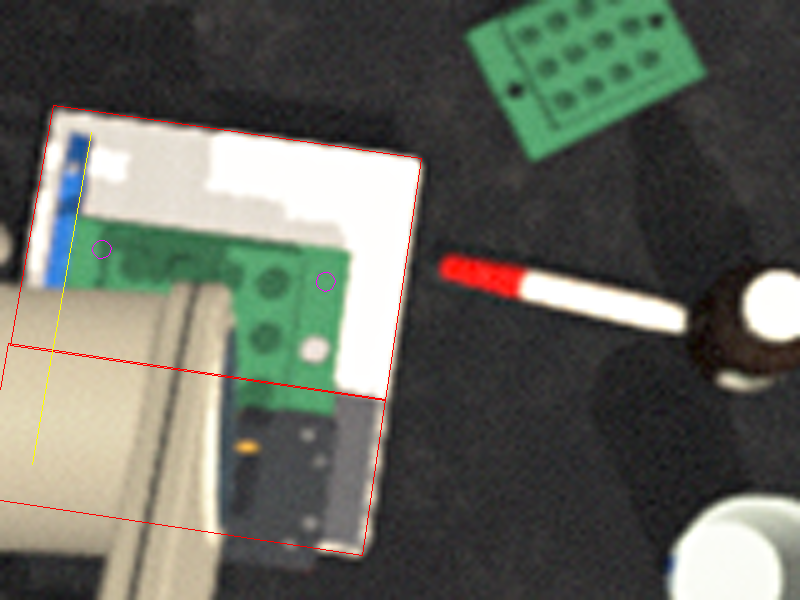

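```bash
python3 - <<'E'
from h import *
im=cv2.imread('pics/raw4top.png'); h=cv2.cvtColor(im,cv2.COLOR_BGR2HSV)
m=(h[...,0]>60)&(h[...,0]<90)&(h[...,1]>70)
def edge(pts,z):
    W=np.array([ray('t',p,z)[:2] for p in pts]); B=np.array([w2b(w) for w in W]); return B
r=[]
for v in range(196,222):
    u=np.where(m[v,200:270])[0]
    if len(u): r.append((200+u.max()+.5,v))
B=edge(r,54); print('right',B.round(1).tolist()); k=np.polyfit(B[:,0],B[:,1],1); print('yaw rel',np.arctan(k[0]),'y at x=-45',np.polyval(k,-45))
r=[]
for u in range(204,252):
    v=np.where(m[170:200,u])[0]
    if len(v): r.append((u,170+v.min()-.5))
B=edge(r,54); k=np.polyfit(B[:,1],B[:,0],1); print('back',B.round(1)[::6].tolist(),'yaw rel',-np.arctan(k[0]),'x at y0',np.polyval(k,0))
E
```

```text
right [[-0.6, -71.5], [-3.2, -71.9], [-5.9, -72.3], [-8.5, -72.7], [-11.2, -73.1], [-14.2, -70.9], [-16.8, -71.3], [-19.5, -71.7], [-22.1, -72.1], [-24.8, -72.5], [-27.4, -72.9], [-30.0, -73.3], [-33.1, -71.1], [-35.7, -71.5], [-38.3, -71.9], [-40.9, -72.3], [-43.6, -72.7], [-46.2, -73.1], [-48.8, -73.5], [-51.8, -71.3], [-54.0, -74.3], [-56.6, -74.7], [-59.3, -75.1], [-61.9, -75.5], [-64.5, -75.9], [-67.1, -76.3]]
yaw rel 0.05342245564959344 y at x=-45 -73.47680155770983
back [[13.6, 64.2], [13.3, 47.9], [12.9, 31.6], [12.6, 15.4], [14.9, -0.5], [14.6, -16.7], [14.2, -32.9], [16.5, -48.7]] yaw rel 0.022257890835084462 x at y0 14.132548968315515
```

```bash
python3 -m creep '[{"tx":0,"ty":0,"tz":-40,"rx":0,"ry":0,"rz":0,"fingers":0},{"tx":0,"ty":0,"tz":-72,"rx":0,"ry":0,"rz":0,"fingers":0},{"tx":0,"ty":0,"tz":-84,"rx":0,"ry":0,"rz":0,"fingers":0},{"tx":0,"ty":0,"tz":-87,"rx":0,"ry":0,"rz":0,"fingers":0},{"tx":4,"ty":-0.7,"tz":-87,"rx":0,"ry":0,"rz":0,"fingers":0},{"tx":8,"ty":-1.3,"tz":-87,"rx":0,"ry":0,"rz":0,"fingers":0},{"tx":11,"ty":-1.9,"tz":-87,"rx":0,"ry":0,"rz":0,"fingers":0},{"tx":13,"ty":-2.2,"tz":-87,"rx":0,"ry":0,"rz":0,"fingers":0}]'
python3 -c "
from h import *
state()"
```

```text
t: 7.82
ee_pos: [469.0, -22.7, 54.1]
orientation: [-1.567, 0.132, -0.133]
ft_force: [0.4, -0.0, 1.3]
width: 87.6
t 7.83 ee [469.  -22.7  54.1] bath xy [-109.2    2.1] F [ 0.4 -0.   1.3] w 87.6
jaw yaw 1.402 tool y [ 0.001 -0.    -1.   ] q [-0.07  0.5   2.07 -0.    0.57 -1.48]
```

```bash
python3 -m creep '[{"tx":2,"ty":-0.3,"tz":0,"rx":0,"ry":0,"rz":0,"fingers":0},{"tx":4,"ty":-0.7,"tz":0,"rx":0,"ry":0,"rz":0,"fingers":0},{"tx":6,"ty":-1,"tz":0,"rx":0,"ry":0,"rz":0,"fingers":0},{"tx":8,"ty":-1.4,"tz":0,"rx":0,"ry":0,"rz":0,"fingers":0},{"tx":10,"ty":-1.7,"tz":0,"rx":0,"ry":0,"rz":0,"fingers":0},{"tx":12,"ty":-2,"tz":0,"rx":0,"ry":0,"rz":0,"fingers":0}]'
python3 -c "
from h import *
state()
from workcell import ctrl
for n in ('scene',):
    im=ctrl.get_image(n)['pixels']; cv2.imwrite('pics/raw5%s.png'%n,im);overlay(n[0],im,[*P,0],None,'pics/%s5.png'%n,(6,178,185) if n=='scene' else (5,185,140))"
```

```text
t: 8.57
ee_pos: [480.5, -24.7, 53.5]
orientation: [-1.567, 0.133, -0.132]
ft_force: [-3.1, 0.3, -1.9]
width: 88.0
t 8.57 ee [480.5 -24.7  53.5] bath xy [-97.5   2. ] F [-3.1  0.3 -1.9] w 88.0
jaw yaw 1.4019 tool y [-0. -0. -1.] q [-0.08  0.52  2.04 -0.    0.59 -1.48]
```

View pics/scene5.png

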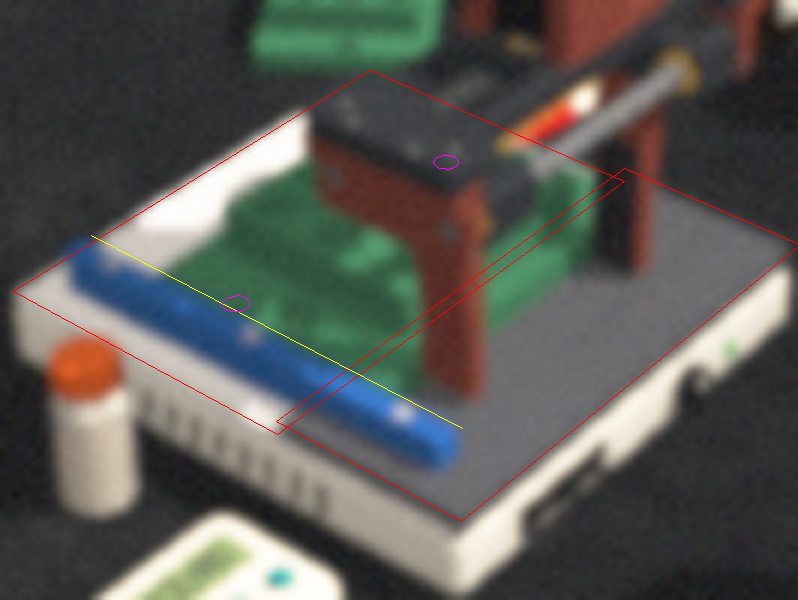

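```bash
python3 -m creep '[{"tx":2,"ty":-0.3,"tz":0,"rx":0,"ry":0,"rz":0,"fingers":0},{"tx":4,"ty":-0.7,"tz":0,"rx":0,"ry":0,"rz":0,"fingers":0},{"tx":6,"ty":-1,"tz":0,"rx":0,"ry":0,"rz":0,"fingers":0},{"tx":8,"ty":-1.4,"tz":0,"rx":0,"ry":0,"rz":0,"fingers":0},{"tx":10,"ty":-1.7,"tz":0,"rx":0,"ry":0,"rz":0,"fingers":0},{"tx":12,"ty":-2,"tz":0,"rx":0,"ry":0,"rz":0,"fingers":0},{"tx":14,"ty":-2.4,"tz":0,"rx":0,"ry":0,"rz":0,"fingers":0},{"tx":16,"ty":-2.7,"tz":0,"rx":0,"ry":0,"rz":0,"fingers":0},{"tx":18,"ty":-3,"tz":0,"rx":0,"ry":0,"rz":0,"fingers":0}]'
python3 -c "
from h import *
state()
from workcell import ctrl
for n in ('scene','top'):
    im=ctrl.get_image(n)['pixels']; cv2.imwrite('pics/raw6%s.png'%n,im);overlay(n[0],im,[*P,0],None,'pics/%s6.png'%n,(6,178,185) if n=='scene' else (5,185,140))"
```

```text
t: 9.75
ee_pos: [498.6, -27.7, 53.7]
orientation: [-1.567, 0.133, -0.132]
ft_force: [-2.4, 0.4, -0.4]
width: 87.7
t 9.75 ee [498.6 -27.7  53.7] bath xy [-79.2   2.1] F [-2.4  0.4 -0.4] w 87.7
jaw yaw 1.402 tool y [-0.  0. -1.] q [-0.08  0.53  2.   -0.    0.61 -1.48]
```

View pics/scene6.png

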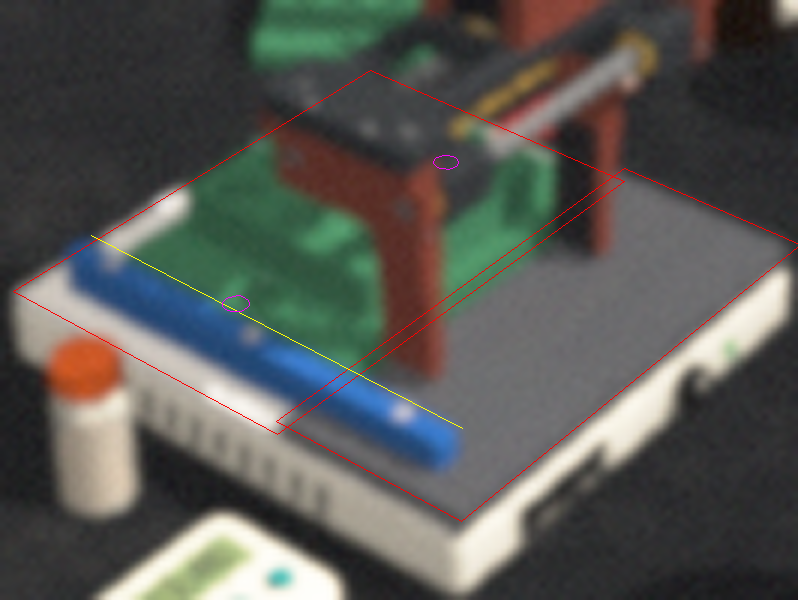

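View pics/top6.png

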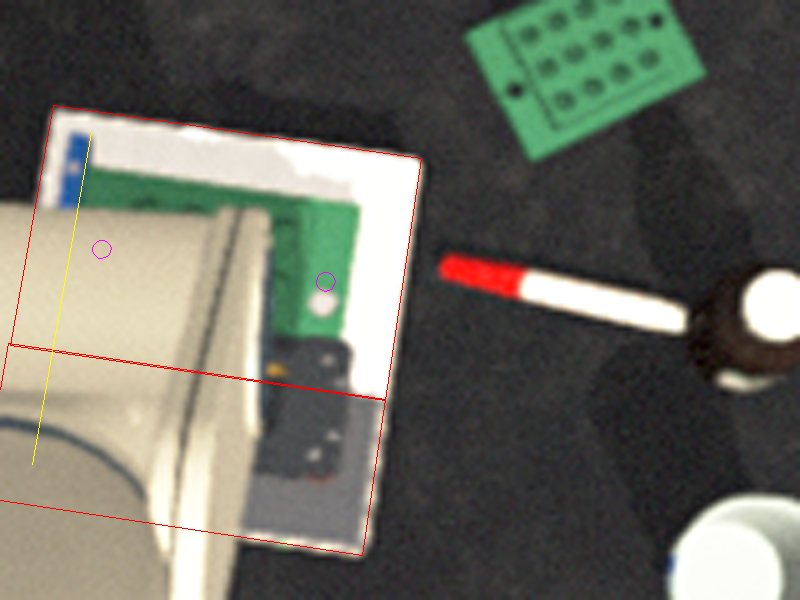

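```bash
python3 -m creep '[{"tx":1,"ty":-0.2,"tz":0,"rx":0,"ry":0,"rz":0,"fingers":0},{"tx":2,"ty":-0.3,"tz":0,"rx":0,"ry":0,"rz":0,"fingers":0},{"tx":3,"ty":-0.5,"tz":0,"rx":0,"ry":0,"rz":0,"fingers":0},{"tx":4,"ty":-0.7,"tz":0,"rx":0,"ry":0,"rz":0,"fingers":0},{"tx":5,"ty":-0.8,"tz":0,"rx":0,"ry":0,"rz":0,"fingers":0},{"tx":6,"ty":-1,"tz":0,"rx":0,"ry":0,"rz":0,"fingers":0},{"tx":7,"ty":-1.2,"tz":0,"rx":0,"ry":0,"rz":0,"fingers":0},{"tx":8,"ty":-1.4,"tz":0,"rx":0,"ry":0,"rz":0,"fingers":0},{"tx":9,"ty":-1.5,"tz":0,"rx":0,"ry":0,"rz":0,"fingers":0}]'
python3 -c "
from h import *
state()
from workcell import ctrl
for n in ('scene','top'):
    im=ctrl.get_image(n)['pixels']; cv2.imwrite('pics/raw7%s.png'%n,im);overlay(n[0],im,[*P,0],None,'pics/%s7.png'%n,(6,178,185) if n=='scene' else (5,185,140))"
```

```text
t: 10.98
ee_pos: [508.8, -29.3, 54.0]
orientation: [-1.567, 0.131, -0.135]
ft_force: [0.3, 0.4, -0.2]
width: 87.8
t 10.97 ee [508.8 -29.3  54. ] bath xy [-68.9   2.2] F [ 0.3  0.4 -0.2] w 87.8
jaw yaw 1.402 tool y [ 0.002 -0.    -1.   ] q [-0.08  0.54  1.98 -0.    0.62 -1.48]
```

View pics/scene7.png

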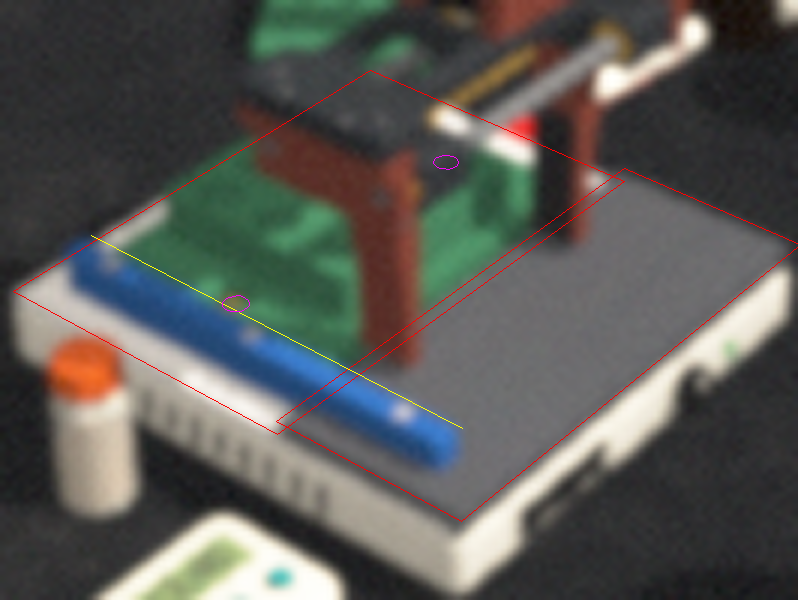

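View pics/top7.png

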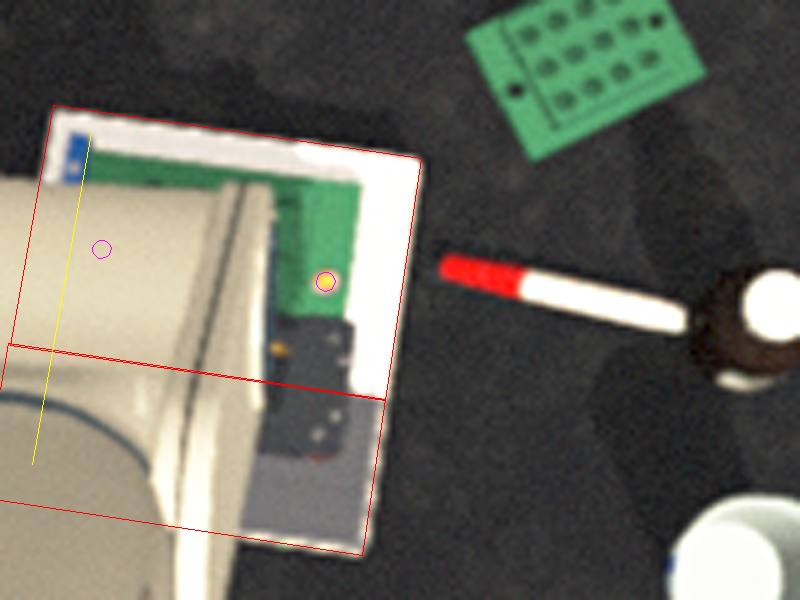

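```bash
python3 -m creep '[{"tx":-8,"ty":1.3,"tz":0,"rx":0,"ry":0,"rz":0,"fingers":0},{"tx":-20,"ty":3.4,"tz":0,"rx":0,"ry":0,"rz":0,"fingers":0},{"tx":-24,"ty":4,"tz":40,"rx":0,"ry":0,"rz":0,"fingers":0},{"tx":-30,"ty":0,"tz":90,"rx":0,"ry":0,"rz":0,"fingers":0},{"tx":-55,"ty":-45,"tz":110,"rx":0,"ry":0,"rz":-0.1,"fingers":0},{"tx":-80,"ty":-90,"tz":120,"rx":0,"ry":0,"rz":-0.2,"fingers":0},{"tx":-105,"ty":-140,"tz":120,"rx":0,"ry":0,"rz":-0.3,"fingers":0},{"tx":-130,"ty":-195,"tz":120,"rx":0,"ry":0,"rz":-0.4,"fingers":0},{"tx":-140,"ty":-250,"tz":120,"rx":0,"ry":0,"rz":-0.5,"fingers":0},{"tx":-145,"ty":-290,"tz":120,"rx":0,"ry":0,"rz":-0.6,"fingers":0}]'
python3 -c "
from h import *
state()
from workcell import ctrl
for n in ('scene','top'):
    im=ctrl.get_image(n)['pixels']; cv2.imwrite('pics/raw8%s.png'%n,im);overlay(n[0],im,[*P,0],[*P,36] if n=='top' else None,'pics/%s8.png'%n,(6,178,185) if n=='scene' else (6,170,140))"
```

```text
t: 12.32
ee_pos: [361.0, -320.6, 173.7]
orientation: [-1.485, 0.605, -0.605]
ft_force: [1.5, 0.2, -0.2]
width: 87.8
t 12.32 ee [ 361.  -320.6  173.7] bath xy [-165.9 -309.7] F [ 1.5  0.2 -0.2] w 87.8
jaw yaw 0.7971 tool y [ 0. -0. -1.] q [-0.75  0.3   1.98 -0.    0.86 -1.55]
```

View pics/scene8.png

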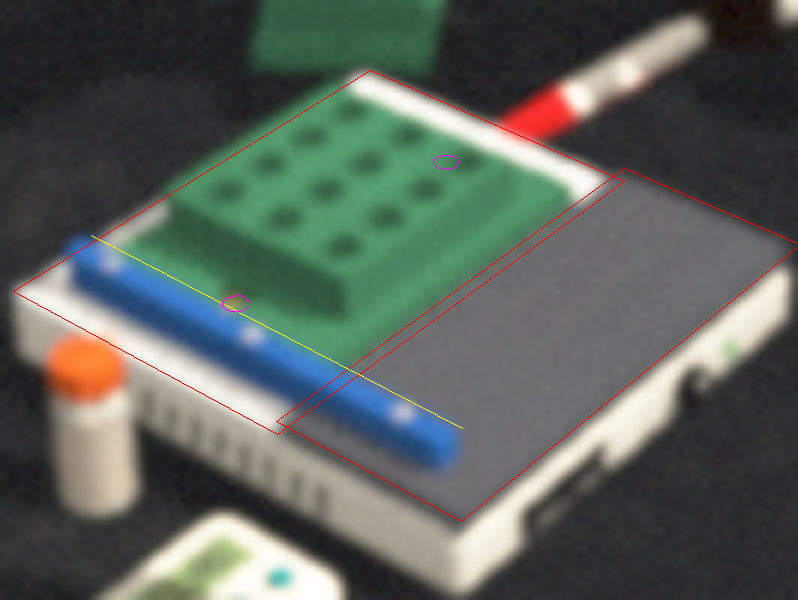

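View pics/top8.png

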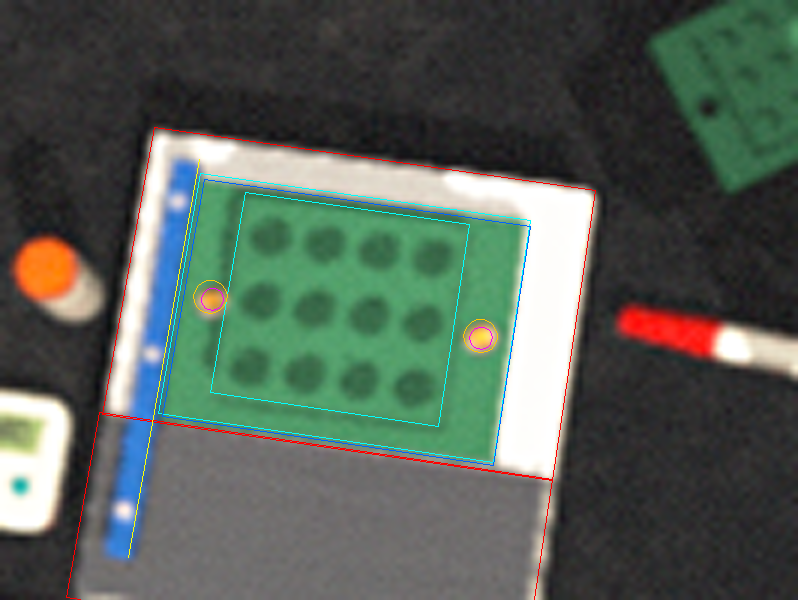

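```bash
python3 - <<'E'
from h import *
# before: bores by hand from overlays (top: ot.png s6 off170,140 ; scene: scenec s5 off175,165); after likewise
px=lambda u,s,a,b:((u[0]+.5)/s-.5+a,(u[1]+.5)/s-.5+b)
def refine(img,p,r=4):
    g=cv2.cvtColor(img,cv2.COLOR_BGR2GRAY).astype(float); g=cv2.GaussianBlur(g,(0,0),0.7)
    p=np.array(p)
    for _ in range(5):
        x,y=np.round(p).astype(int); yy,xx=np.mgrid[y-r:y+r+1,x-r:x+r+1]
        w=np.clip(np.percentile(g[yy,xx],60)-g[yy,xx],0,None)*(np.hypot(xx-p[0],yy-p[1])<=r); p=np.array([(w*xx).sum(),(w*yy).sum()])/w.sum()
    return p
def tri(a,b):
    Pm=[]
    for c in 'ts':
        k,r,t=K[c]; Pm.append(k@np.c_[cv2.Rodrigues(r)[0],t])
    X=cv2.triangulatePoints(Pm[0],Pm[1],np.array(a).reshape(2,1),np.array(b).reshape(2,1)).ravel(); return X[:3]/X[3]
bt=[(266,327),(320,331),(376,335),(431,340),(259,391),(314,397),(369,401),(424,406)]
bs=[(278,275),(330,244+53)]
# scene correspondences: top-left bore(back,left) is scene leftmost
bs={0:(278,275),4:(330,298),1:(312,249),5:(365,272)}
at=[(270,237),(324,243),(379,250),(433,257),(262,301),(314,308),(369,315),(422,322)]
as_={0:(228,192),4:(285,218),1:(270,164),5:(328,190)}
I=lambda n:cv2.imread('pics/'+n)
for nm,T,S,ti,si,sf in(('before',bt,bs,I('top0.png'),I('scene0.png'),(5,175,165)),('after',at,as_,I('raw8top.png'),I('raw8scene.png'),(6,178,185))):
    for ref in(0,1):
        Z=[]
        for k in S:
            a=px(T[k],6,170,140); b=px(S[k],*sf)
            if ref: a=refine(ti,a); b=refine(si,b,3)
            X=tri(a,b); Z.append([*w2b(X),X[2]])
        print(nm,ref,np.round(Z,1).tolist(),'mean z',np.mean(Z,0)[2].round(1))
E
```

```text
before 0 [[-13.6, 30.4, 73.4], [-41.9, 28.6, 72.7], [-12.3, 6.6, 74.4], [-41.3, 4.5, 73.3]] mean z 73.4
before 1 [[-13.2, 30.6, 73.5], [-42.2, 29.0, 73.1], [-11.9, 6.5, 73.4], [-40.9, 5.1, 73.3]] mean z 73.3
after 0 [[26.6, 35.9, 67.3], [-1.7, 34.8, 67.2], [27.4, 11.9, 67.3], [-1.9, 11.5, 67.6]] mean z 67.4
after 1 [[27.1, 36.0, 67.2], [-1.9, 35.6, 67.1], [27.5, 11.9, 67.2], [-1.7, 11.8, 67.4]] mean z 67.2
```

View pics/raw8top.png

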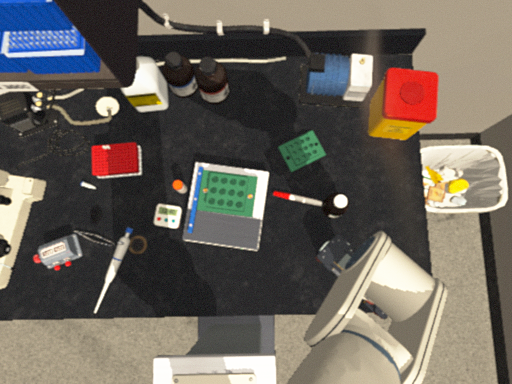

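View pics/raw8scene.png

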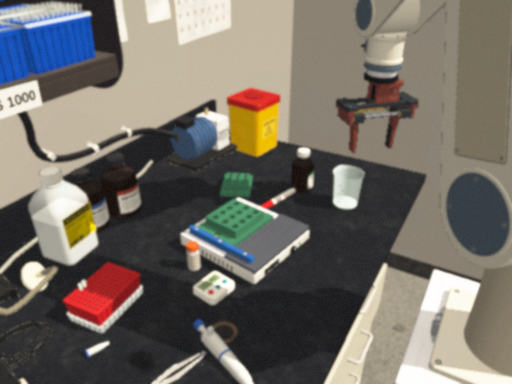

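```bash
python3 -c "
from workcell import ctrl
print(ctrl.close_job())"
```

```text
the job is handed in; nothing more can be done
None
```

The green tube block is seated on both pins and lies flat on the bed. I handed the job in with the arm clear of everything, about 12.5 s into the 45 s allowed.

I used the larger block, the one on the dry bath at about (227, 208) in the top picture. The smaller one at (302, 150) was left alone. I never lifted or gripped the block:
- **Sideways:** I pushed the right edge of the flange with two fingertips until it rested against the fence, with up to about 17 N of force.
- **Back:** I then pushed the front edge about 40 mm until the push force fell to zero.

**Last checks:**
- **Pins:** the brass tips show in both holes in the top view.
- **Drop:** measured from both cameras, the tops of four tube bores fell from 73.3 to 67.2 mm. That is 6.1 mm, and the four now agree within 0.3 mm.
- **Other things:** the vial, timer, pen, bottle and cup look unmoved in the final pictures. The arm partly hid the cup from above, so I checked that one only in the scene view.

**Disagreements:**
- **Camera offset:** the scene camera's overlay sat a few mm off the top camera's at the bath's front corner.
- **Block angle:** after the fence push, the two edge measurements of the block's angle disagreed (0.02 and 0.05 rad). I relied on the two-finger push to square it.

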